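Send the cup tray past the spring stop

TASK

The wooden tray with the espresso cup waits in its metal track, shut in by two spring studs. Press the long steel bar in the middle of the track fully down with the fingertips behind the tray, keep it fully down while you push the tray along the track over the studs and right up to the end stop, then let go so that the studs spring up behind it. Only push: do not pick up the tray or the cup, keep the cup standing on the tray, and leave the other things on the counter alone.

Things in the scene. Friction and masses are not known exactly. Their poses are not given: they have to be found in the camera images.
- track: Fixed aluminium track, 128 mm wide, x = -185 to 119 mm in its frame. Origin: on the counter, on the centre line between the two spring studs; +x: the way the tray must slide; z up. Level ledges (y = +-47 to 58 mm, top 20 mm high) carry the tray; side guides (y = +-58 to 64, top 30) leave it 2 mm play a side. A 10 mm high tie closes the -x end.
- end_stop (a point): Middle of the inner face of the end stop, a cross wall 34 mm high at the track's +x end; this point is at x = 111 mm in the track's frame, 27 mm above the counter.
- treadle (a joint): Travel of the spring bar, m: 0 = up (sprung), 0.011 = fully down on its stop. Pressed anywhere along its length it goes straight down and springs back when let go: 3 N to start, 6 N fully down.
- treadle_top (a point): On the top face of the spring bar at x = -145 mm (track frame), centre line, on the ribbed part behind the tray; moves with the bar. The bar: flat smooth steel strip (slippery, friction about 0.15) between the ledges, x = -177 to 10 mm, 66 mm wide, top 18 mm above the counter when up, 7 mm fully down. It runs out behind the tray, where it is to be pressed; the tray never touches it.
- studs (a point): Midway between the tops of the two studs on the bar (x = 0 in the track's frame); moves with the bar. Studs: 12 mm along x, y = +-34 to 44 mm; tops 27.5 mm above the counter when up (7.5 mm above the ledges, in the tray's way), 16.5 mm when down. The tray can pass once the bar is 7.5 mm down. The 68 mm between them is free for the fingers.
- tray: Loose open wooden tray, 96 mm along x, 112 along y, 24 high, walls and floor 4 mm, 0.25 to 0.5 kg. Origin: centre of its underside, 20 mm above the counter on the ledges; axes as the track's. At the start its front face is 3 to 13 mm short of the studs (origin at x = -57 to -67 mm in the track's frame); against the end stop its origin is at x = +63, its rear face 9 mm past the studs.
- cup: Loose striped espresso cup upside down in the tray: bowl 65 mm across, 88 mm with the handle (to -y), 50 mm high, 0.11 kg; its top is 74 mm above the counter. Origin: centre of its footprint (handle included) on the tray's floor, about 6 mm in front of the tray's origin; the rear 20 mm of the tray are free.
- jar: Bystander: glass spice jar with a yellow cap, 42 mm in diameter, 96 mm high, loose on the counter; origin at the centre of its underside.
- shaker: Bystander: sugar shaker, 44 mm in diameter, 90 mm high, loose on the counter; origin at the centre of its underside.
- timer: Bystander: white kitchen timer with a round knob, 72 x 57 x 76 mm, loose on the counter; origin at the centre of its underside.
Things that resemble listed ones, but are neither listed nor needed, are in the scene too. Several things have the shape of the tray; the one meant has the colours described above.

How it is judged:
On the way, in this order (a step that is already met when the one before it is completed fails the run):
1. the bar is fully down while the tray is still behind the studs (value of joint treadle above 0.0082 m and x of tray in the frame of track below -0.05 m), for 0.1 s.
2. the tray slides over the studs with the bar held down: first half (value of joint treadle above 0.0082 m and x of tray in the frame of track between -0.04 and 0 m), for 0.1 s.
3. the tray slides over the studs with the bar held down: second half (value of joint treadle above 0.0082 m and x of tray in the frame of track between 0.005 and 0.05 m), for 0.1 s.
At the end, for the whole second after the job is handed in: The tray lies flat on the ledges at the end stop (front face within 8 mm of it), the bar is up again (within 2 mm) with the studs behind the tray, the cup stands in the tray, and all is at rest (x of tray in the frame of track above 0.055 m and value of joint treadle below 0.002 m and z of tray in the frame of track below 0.023 m and angle between tray's own z axis and vertical below 0.06 rad and linear speed of tray below 0.01 m/s and horizontal distance between cup and tray below 0.03 m and angle between cup's own z axis and vertical below 0.1 rad and z of cup in the frame of tray below 0.01 m and linear speed of cup below 0.02 m/s); the robot touches nothing.
It fails at once if the tray is lifted or tipped (z of tray in the frame of track above 0.03 m or angle between tray's own z axis and vertical above 0.2 rad).
It fails at once if the cup is lifted or tipped over (z of cup in the frame of track above 0.044 m or angle between cup's own z axis and vertical above 0.6 rad).
It fails at once if another thing on the counter is moved or lifted (distance of any of jar, shaker, timer from where it was at the start of the episode above 0.03 m).
It also fails if it takes over 40 s, if anything falls off the work surface, if the arm or the gripper's body presses on something with over 40 N, if the wrist force passes 120 N, or if a joint passes its speed limit or range.

ROBOT

A 7-joint arm with a two-finger parallel gripper is mounted at the origin on a cart in front of the work surface, level with it; the furniture and walls round the work are solid. World frame = base frame: x ahead of the robot, y to its left, z up, the work surface at z = 0. Lengths are in m, angles in rad, forces in N, time in s.
With the tool pointing down it reaches from about 0.4 to 0.85 m from the base axis. Payload 4.4 kg.
Tool frame: the origin (TCP) lies at the very end of the fingers, on their centre line; the grasp point (between the pads) lies 19 mm behind it; z points along the fingers, y is the line along which they close (so a half turn about z gives the same grasp; the last joint's range is limited). The gripper opens to 94 mm and grips with 3 to 60 N. Pads are 16 mm wide; open, the fingers measure 119 mm over their backs; the gripper's body (75 mm by 177 mm) begins 78 mm behind the grasp point.
Start: joints at [-1.179, 0.628, 0.038, 1.517, -0.027, 0.996, -0.02], TCP at [0.287, 0.583, 0.184] pointing down, gripper open.
Joint ranges: [-3.06, 3.06], [-0.37, 2.12], [-1.25, 1.32], [0.18, 2.47], [-1.1, 4.24], [0.23, 1.98], [-2.94, 2.94]. Speed limits (rad/s): [2.57, 2.57, 3.14, 3.14, 3.14, 3.14, 3.14].

INTERFACE

Orientations are given as a unit quaternion [x, y, z, w].
In Python, from station import * gives the robot as it stands.
- The arm moves only by the shell command python3 -m jog 'ROWS' [OPENING] [FORCE]. ROWS is text: rows parted by semicolons, each of 6 numbers parted by spaces: the shift along the tool's x, y, z in cm, then the turn, a rotation vector about the tool's x, y, z in rad. A call has 1 to 10 rows; each row is the pose to reach, as a shift and turn from the pose commanded when the call began, along the tool's axes at that moment; what a row does not reach only later rows make up. A row lasts 1/10 s, in which the tool goes at most 50 mm and 8.59 degrees, less where a joint would pass 70% of its speed; a pose out of reach is approached as far as the arm can. A call with a gripper value outside its range is refused whole. OPENING is the finger opening in cm, from 0 to 9.4, set as the call begins (- or left out, the last holds). The fingers move at their own pace and stop on an object; FORCE is the grip in N (left out, the last holds). Time passes only in rows, so rows that repeat a pose let the fingers close. It gives the time, the measured TCP pose, the force, the opening and the grip force at its end, in the units of the state.
- state(): the state, without advancing time (a new reading comes with each control period).
- get_image(name): name is "scene" or "top"; returns the picture (480x640x3 uint8, red, green, blue); there is no depth.
- camera_model(name): a dict with "camera_matrix" (3x3 intrinsics, pixels), "R" (3x3) and "t" (3): a world point X has camera coordinates R X + t. Camera axes: x right, y down, z forward; pixel columns grow to the right and rows downward; lengths in m; the calibration is good to about 2 mm. A picture is of the moment at which its call begins. camera_model takes no time and is no camera call.
- finish_job(): hands the job in; it is judged then, once.
The state is a dict: "time_s": time; "joint_positions": joint angles; "dq": joint speeds; "tau": joint torques, N m; "position": TCP position; "tcp_rot": TCP orientation; "force": force on the tool from outside, world axes, zero at the start; "torque": the same for the moment, N m; "gripper_width": finger opening in m; "grip_force": force on a finger pad.
Only numpy, scipy, OpenCV 4.12 (cv2) and the standard library are available. Lean on these libraries where they do the work, as an engineer would, in place of code of your own. Each camera call takes 0.05 s, during which the arm holds its last target. There are 200 camera calls.

## Working session

There is one attempt and no reset: what is moved stays moved. The work goes in short steps, Python scripts to look and compute and a shell command to move; the robot and the scene stay as the last step left them, time stands still between calls to the robot, and variables do not carry over. Pictures are saved under pics/ and viewed, at most 10 in all, crops included, and the job is handed in when it is done.

```bash
mkdir -p pics; python3 - <<'E'
from station import *
import cv2
for n in("scene","top"):
    cv2.imwrite(f"pics/{n}0.png",get_image(n)[:,:,::-1]); print(camera_model(n))
print(state())
E
```

```text
{'camera_matrix': array([[565.02370624,   0.        , 319.87742641],
       [  0.        , 565.02370624, 230.15859154],
       [  0.        ,   0.        ,   1.        ]]), 'R': array([[ 0.75656164, -0.65387733,  0.00767603],
       [-0.39330388, -0.4643832 , -0.79351138],
       [ 0.52242372,  0.59732126, -0.608507  ]]), 't': array([-0.13045065,  0.4435467 ,  0.34866767])}
{'camera_matrix': array([[600.20287603,   0.        , 319.53912709],
       [  0.        , 600.20287603, 231.31800857],
       [  0.        ,   0.        ,   1.        ]]), 'R': array([[ 0.01093542, -0.99972137, -0.02091904],
       [-0.99774285, -0.00952286, -0.0664719 ],
       [ 0.06625417,  0.02159872, -0.99756899]]), 't': array([0.43017233, 0.54046336, 0.95509368])}
{'time_s': 0.1, 'joint_positions': array([-1.17882487,  0.62928825,  0.03845743,  1.51823847, -0.02701116,
        0.9963057 , -0.01998627]), 'dq': array([ 6.93305014e-04, -1.03334592e-03,  3.06661164e-04, -5.70681503e-04,
        2.04351384e-03, -8.10817684e-05,  2.43422054e-03]), 'tau': array([ 1.68916500e-03, -5.50788116e+01,  1.14695918e+00, -1.87115854e+01,
       -5.22144651e-02,  1.92197686e-02,  3.25182032e-05]), 'position': array([0.28696543, 0.58252161, 0.18333336]), 'tcp_rot': array([ 2.26893307e-01,  9.73919240e-01, -8.40155450e-04, -1.87150907e-04]), 'force': array([-0.50405843, -0.0225992 , -0.03652547]), 'torque': array([-0.02618584,  0.0247656 , -0.01637252]), 'grip_force': 0.0, 'gripper_width': 0.093829657618499}
```

View pics/scene0.png

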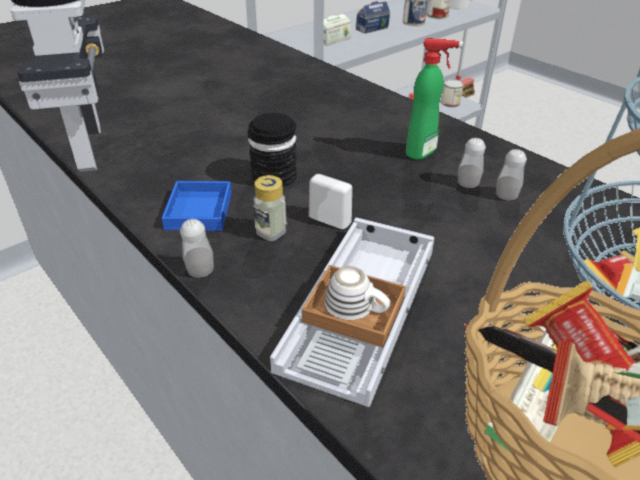

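View pics/top0.png

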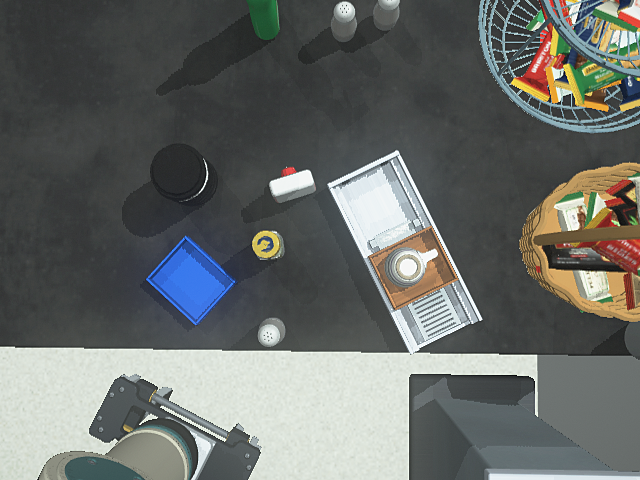

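Candidates for the tray: the brown wooden one with the striped cup in the track at top (411,267), and the blue one at (190,281). The match is the brown one. There is one track. I'll check this in a close crop.

```bash
python3 - <<'E'
import cv2
i=cv2.imread("pics/top0.png")[140:365,315:495]
cv2.imwrite("pics/crop.png",cv2.resize(i,None,fx=2.6667,fy=2.6667,interpolation=cv2.INTER_CUBIC))
E
```

```text
(no output)
```

View pics/crop.png

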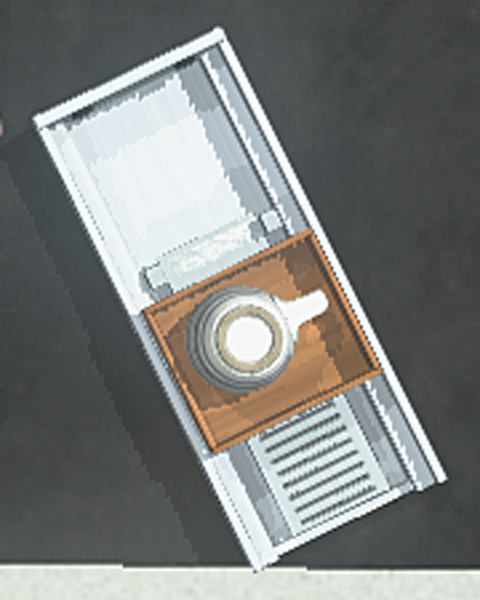

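The crop shows the brown tray with the striped cup, handle towards −y. The track corners are at crop (35,120), (220,29), (446,480) and (257,571). The tray's top corners are at (143,309), (313,230), (382,370) and (212,453). The ribbed bar is behind the tray, around (325,465).

```bash
cat > h.py <<'E'
from station import *
import numpy as np
from scipy.optimize import least_squares
from scipy.spatial.transform import Rotation as Ro
def proj(X,n="top"):
    c=camera_model(n); p=(c["camera_matrix"]@(c["R"]@X.T+c["t"][:,None])); return (p[:2]/p[2]).T
def rz(a): return Ro.from_euler('z',a).as_matrix()
def fit(P,px):
    f=lambda q:(proj(P@rz(q[2]).T+[q[0],q[1],0])-px).ravel()
    r=least_squares(f,[.5,-.1,.4]); return r.x,np.round(r.fun,1)
def delta(tp,yaw):
    """tool-axes shift (cm) and turn to TCP world pos tp, tool y = -/+track y, pointing down"""
    s=state(); R0=Ro.from_quat(s["tcp_rot"])
    for k in (0,np.pi):
        R1=Ro.from_matrix(rz(yaw+k)@np.diag([1,-1,-1.]))
        print(np.round(R0.inv().apply(np.array(tp)-s["position"])*100,2),np.round((R0.inv()*R1).as_rotvec(),3))
E
python3 - <<'E'
from h import *
px=lambda a:(np.array(a)+.5)/2.6667-.5+[315,140]
T=np.array([[.119,.064,.034],[.119,-.064,.034],[-.185,-.064,.03],[-.185,.064,.03]])
q,r=fit(T,px([(35,120),(220,29),(446,480),(257,571)])); print(q,r)
Y=np.array([[.048,.056,.044],[.048,-.056,.044],[-.048,-.056,.044],[-.048,.056,.044]])
t,r=fit(Y,px([(143,309),(313,230),(382,370),(212,453)])); print(t,r)
print("tray in track",(rz(q[2]).T@[t[0]-q[0],t[1]-q[1],0]))
w=lambda x,y,z:rz(q[2])@[x,y,z]+[q[0],q[1],0]
np.save("q.npy",q)
for x in(-.135,.007):print(w(x,0,.1)); delta(w(x,0,.1),q[2])
for n,p in(("jar",(268,243)),):pass
E
```

```text
[0.53389408 0.31412673 0.46441864] [-1.1 -0.4  0.5 -0.9  0.9 -0.1 -0.4  1.3]
[0.47904954 0.28662907 0.45411745] [-0.4 -0.5 -0.5 -1.2  0.6  1.1  0.2  0.6]
tray in track [-6.13518015e-02 -2.01231098e-05  0.00000000e+00]
[0.41319299 0.25365981 0.1       ]
[-25.86 -23.91   8.37] [-1.000e-03  2.000e-03  2.219e+00]
[-25.86 -23.91   8.37] [-0.002 -0.001 -0.922]
[0.54015265 0.31726205 0.1       ]
[-34.43 -12.59   8.36] [-1.000e-03  2.000e-03  2.219e+00]
[-34.43 -12.59   8.36] [-0.002 -0.001 -0.922]
```

```bash
python3 -m jog '-3.2 -3 0 0 0 -0.12; -6.5 -6 0 0 0 -0.24; -9.7 -9 0 0 0 -0.36; -13 -12 0 0 0 -0.48; -16.2 -15 0 0 0 -0.6; -19.5 -18 0 0 0 -0.72; -22.7 -21 0 0 0 -0.84; -25.9 -23.9 0 0 0 -0.922; -25.9 -23.9 3 0 0 -0.922; -25.9 -23.9 6 0 0 -0.922' 3.2 20
python3 - <<'E'
from h import *
q=np.load("q.npy"); w=lambda x,y,z:rz(q[2])@[x,y,z]+[q[0],q[1],0]
delta(w(-.135,0,.03),q[2]); print(state()["gripper_width"],state()["force"])
E
```

```text
time_s: 1.1
position: [0.4157, 0.2525, 0.1241]
tcp_rot: [-0.228, 0.974, 0.0, 0.001]
force: [0.1, 0.4, -0.0]
gripper_width: 0.0322
grip_force: 0.0
[0.19 0.21 9.41] [0.004 0.    3.137]
[0.19 0.21 9.41] [-0.     0.002 -0.005]
0.032208001176342274 [ 0.0977828   0.42473458 -0.03587601]
```

```bash
python3 -m jog '0 0 2 0 0 0; 0 0 4 0 0 0; 0 0 6 0 0 0; 0 0 8 0 0 0; 0 0 8.8 0 0 0; 0 0 8.8 0 0 0; 0 0 8.8 0 0 0'
python3 - <<'E'
from h import *
import cv2
q=np.load("q.npy"); w=lambda x,y,z:rz(q[2])@[x,y,z]+[q[0],q[1],0]
delta(w(-.135,0,.004),q[2]); s=state();print(rz(q[2]).T@(s["position"]-[q[0],q[1],0]))
a=get_image("scene")[220:400,250:450,::-1]
cv2.imwrite("pics/s1.png",cv2.resize(a,None,fx=3,fy=3,interpolation=cv2.INTER_CUBIC))
E
```

```text
time_s: 1.8
position: [0.4142, 0.2544, 0.0366]
tcp_rot: [-0.23, 0.973, 0.0, 0.0]
force: [-0.0, -0.7, -0.1]
gripper_width: 0.0319
grip_force: 0.0
[ 0.12 -0.02  3.26] [ 1.000e-03 -0.000e+00  3.141e+00]
[ 0.12 -0.02  3.26] [ 0.  0. -0.]
[-0.13376799  0.00024294  0.03655805]
```

View pics/s1.png

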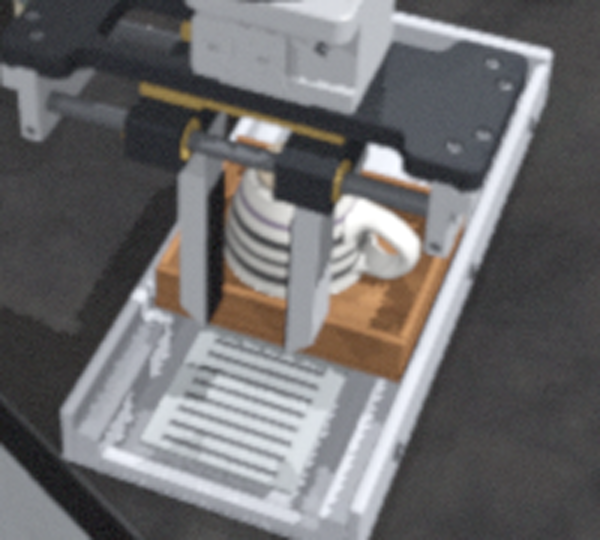

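Both fingers hang over the ribbed bar, with tips at about (205,320) and (305,350), centred and just behind the tray. Next I press down.

```bash
python3 -m jog '0 0 0.8 0 0 0; 0 0 1.6 0 0 0; 0 0 2.2 0 0 0; 0 0 2.6 0 0 0; 0 0 2.9 0 0 0; 0 0 3.1 0 0 0; 0 0 3.1 0 0 0; 0 0 3.1 0 0 0; 0 0 3.1 0 0 0'
python3 - <<'E'
from h import *
q=np.load("q.npy"); s=state();print(rz(q[2]).T@(s["position"]-[q[0],q[1],0]),s["force"])
E
```

```text
time_s: 2.75
position: [0.4141, 0.2543, 0.0053]
tcp_rot: [-0.23, 0.973, 0.0, 0.0]
force: [0.6, -0.2, -0.7]
gripper_width: 0.0318
grip_force: 0.0
[-0.13393181  0.000161    0.00531126] [ 0.56031578 -0.1546202  -0.701855  ]
```

The force reads near zero although the tip is at 5 mm, so I need to look.

```bash
python3 - <<'E'
from h import *
import cv2
print([np.round(state()[k],2) for k in("force","torque","tau")])
a=get_image("scene")[260:400,260:450,::-1]
cv2.imwrite("pics/s2.png",cv2.resize(a,None,fx=4,fy=4,interpolation=cv2.INTER_CUBIC))
E
```

```text
[array([ 0.56, -0.15, -0.7 ]), array([0.05, 0.02, 0.04]), array([-1.000e-02, -4.698e+01, -6.200e-01, -7.250e+00,  0.000e+00,
        8.000e-02,  0.000e+00])]
```

View pics/s2.png

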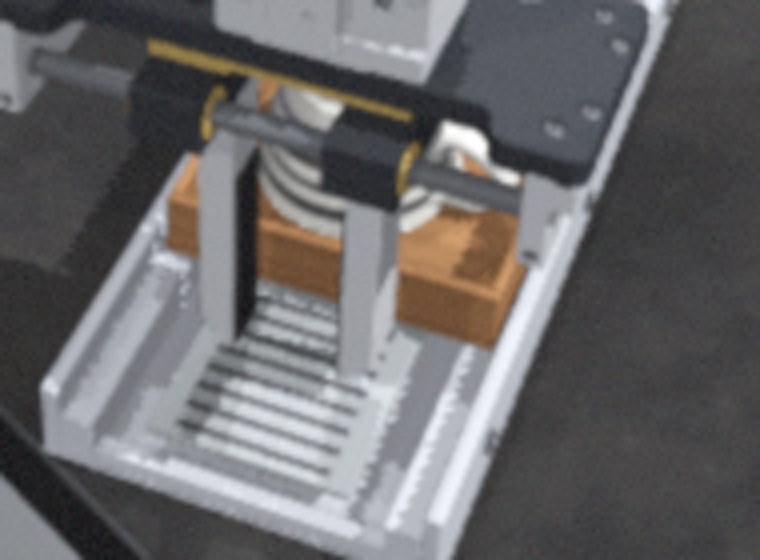

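The fingers stand over the bar but don't clearly press it. I'll go on down in small steps and watch the force.

```bash
python3 -m jog '0 0 0.2 0 0 0; 0 0 0.2 0 0 0;0 0 0.2 0 0 0'; python3 -m jog '0 0 0.2 0 0 0; 0 0 0.2 0 0 0;0 0 0.2 0 0 0' | grep -E "pos|force"
```

```text
time_s: 3.1
position: [0.4139, 0.2542, 0.0031]
tcp_rot: [-0.23, 0.973, -0.0, -0.0]
force: [-0.3, -0.1, 0.1]
gripper_width: 0.0321
grip_force: 0.0
position: [0.4139, 0.2542, 0.0011]
force: [-0.4, -0.7, -0.3]
grip_force: 0.0
```

```bash
python3 - <<'E'
from h import *
q=np.load("q.npy")
T=np.array([[.119,.064,.034],[.119,-.064,.034],[-.185,-.064,.03],[-.185,.064,.03]])
for dz in(0,-.01,-.02,-.03):print(dz,proj(T@rz(q[2]).T+[q[0],q[1],dz],"scene").round(1).tolist())
s=state()
Rt=Ro.from_quat(s["tcp_rot"])
for y in(-.022,.022):print("tip",proj((s["position"]+Rt.apply([0,y,0]))[None],"scene"))
px=lambda a:(np.array(a)+.5)/2.6667-.5+[315,140]
pt=px([(35,120),(220,29),(446,480),(257,571)]); ps=np.array([(360,220),(434,237),(368,397),(277,362)])
f=lambda p:np.r_[(proj(T@rz(p[2]).T+[p[0],p[1],p[3]])-pt).ravel(),(proj(T@rz(p[2]).T+[p[0],p[1],p[3]],"scene")-ps).ravel()]
r=least_squares(f,[*q,0]);print(r.x,r.fun.round(1))
import cv2
a=get_image("scene")[270:400,270:430,::-1]
cv2.imwrite("pics/s3.png",cv2.resize(a,None,fx=4.5,fy=4.5,interpolation=cv2.INTER_CUBIC))
E
```

```text
0 [[354.3, 216.9], [433.2, 236.3], [369.6, 391.0], [268.6, 356.5]]
-0.01 [[354.0, 221.9], [432.4, 241.4], [369.0, 396.4], [269.0, 361.9]]
-0.02 [[353.7, 226.9], [431.6, 246.5], [368.5, 401.7], [269.4, 367.2]]
-0.03 [[353.5, 231.8], [430.7, 251.5], [368.0, 406.9], [269.7, 372.5]]
tip [[349.19985641 363.26896381]]
tip [[316.89766028 352.60897385]]
[ 0.53602222  0.31180432  0.46260928 -0.00771387] [ 0.5 -1.1  1.6 -1.2  1.  -1.6  0.2 -0.7 -3.8  0.9  0.8  3.5  3.6 -1.6
 -5.8 -1.2]
```

View pics/s3.png

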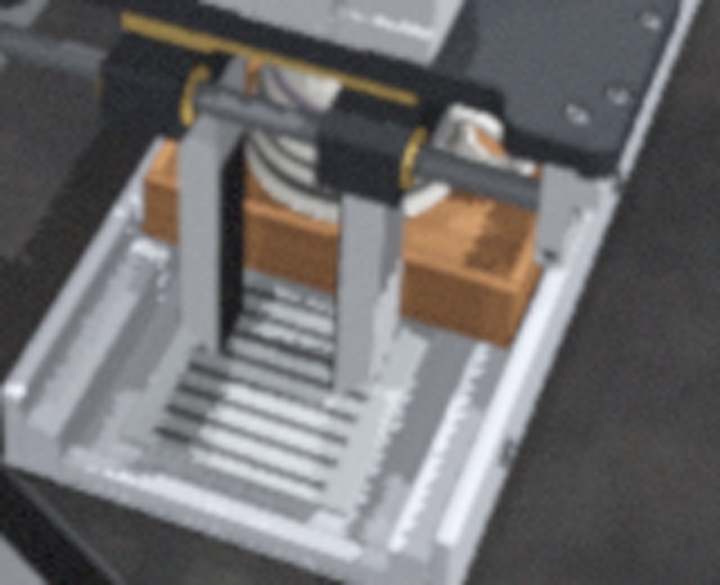

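The right fingertip is at about scene (348,357) and the left at (314,347). That is some 6 px higher than the reported pose predicts, so the tips are really still above the bar, which has not moved. I'll go down further, guided by the force.

```bash
python3 -m jog '0 0 0.3 0 0 0; 0 0 0.3 0 0 0;0 0 0.3 0 0 0' | grep -E "pos|force"; python3 -m jog '0 0 0.3 0 0 0; 0 0 0.3 0 0 0;0 0 0.3 0 0 0' | grep -E "pos|force"
```

```text
position: [0.4138, 0.2542, -0.002]
force: [0.1, -0.1, -0.6]
grip_force: 0.0
position: [0.4141, 0.2544, -0.0047]
force: [-0.2, -0.1, 3.2]
grip_force: 1.7
```

```bash
python3 -m jog '0 0 0.3 0 0 0; 0 0 0.3 0 0 0;0 0 0.3 0 0 0' | grep -E "pos|force"
```

```text
position: [0.4141, 0.2543, -0.0078]
force: [-0.1, -0.4, 4.4]
grip_force: 2.2
```

Contact came at a reported z of about −0.004, with the expected 3 N spring start. Fully down should be near −0.014.

```bash
python3 -m jog '0 0 0.3 0 0 0; 0 0 0.5 0 0 0;0 0 0.5 0 0 0' | grep -E "pos|force"; python3 -m jog '0 0 0.1 0 0 0; 0 0 0.2 0 0 0;0 0 0.2 0 0 0; 0 0 0.2 0 0 0' | grep -E "time|pos|force"
```

```text
position: [0.4141, 0.2543, -0.0129]
force: [-0.7, -0.9, 6.3]
grip_force: 2.8
time_s: 5.05
position: [0.4141, 0.2543, -0.0142]
force: [-0.4, 0.7, 11.8]
grip_force: 5.8
```

The bar is on its stop at 11.8 N. Next I push along −tool x in slow rows, pressed slightly harder.

```bash
python3 -m jog '-0.5 0 0.05 0 0 0; -1 0 0.05 0 0 0; -1.4 0 0.05 0 0 0; -1.7 0 0.05 0 0 0; -2 0 0.05 0 0 0; -2.4 0 0.05 0 0 0; -2.8 0 0.05 0 0 0; -3.2 0 0.05 0 0 0; -3.5 0 0.05 0 0 0; -3.6 0 0.05 0 0 0'
python3 - <<'E'
from h import *
import cv2
q=np.load("q.npy"); s=state();print(rz(q[2]).T@(s["position"]-[q[0],q[1],0]),rz(q[2]).T@s["force"])
a=get_image("scene")[210:400,250:450,::-1]
cv2.imwrite("pics/s4.png",cv2.resize(a,None,fx=3,fy=3,interpolation=cv2.INTER_CUBIC))
E
```

```text
time_s: 6.05
position: [0.4397, 0.2657, -0.0145]
tcp_rot: [-0.23, 0.973, -0.003, -0.006]
force: [-11.3, -6.9, 28.5]
gripper_width: 0.032
grip_force: 16.0
[-0.10595571 -0.001092   -0.01448384] [-13.14156445  -1.08919359  28.49382951]
```

View pics/s4.png

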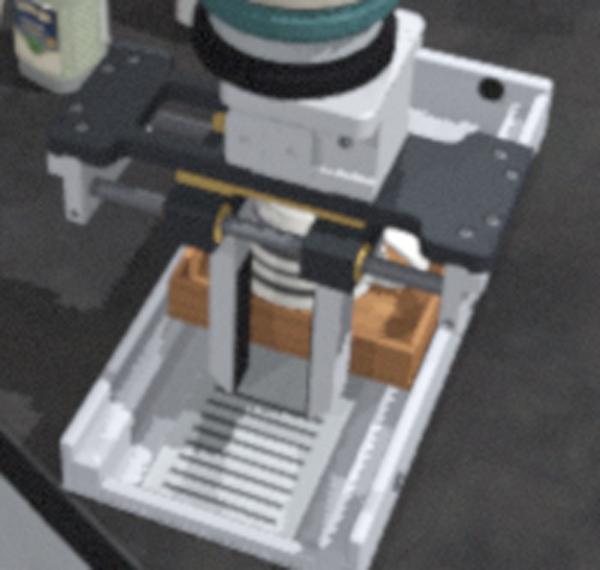

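The tray has begun to move: its rear-right bottom corner is now at about crop (410,388), or scene (387,339). The tool lags and the downforce has grown to 28 N, so I'll ease the press a little and see whether it settles.

```bash
python3 -m jog '0 0 -0.04 0 0 0; 0 0 -0.04 0 0 0; 0 0 -0.04 0 0 0'
python3 - <<'E'
from h import *
q=np.load("q.npy"); s=state();print(rz(q[2]).T@(s["position"]-[q[0],q[1],0]),rz(q[2]).T@s["force"])
E
```

```text
time_s: 6.4
position: [0.4408, 0.2663, -0.0144]
tcp_rot: [-0.23, 0.973, -0.003, -0.005]
force: [-9.8, -5.8, 24.0]
gripper_width: 0.032
grip_force: 13.0
[-0.10468015 -0.00105363 -0.01435129] [-11.37519448  -0.74011101  24.04845794]
```

```bash
python3 -m jog '0 0 -0.1 0 0 0; 0 0 -0.1 0 0 0; 0 0 -0.1 0 0 0'
cat >> h.py <<'E'
def rep():
    q=np.load("q.npy"); s=state();print((rz(q[2]).T@(s["position"]-[q[0],q[1],0])).round(4),(rz(q[2]).T@s["force"]).round(1))
E
python3 -c "from h import *;rep()"
```

```text
time_s: 6.7
position: [0.4429, 0.2678, -0.014]
tcp_rot: [-0.23, 0.973, -0.002, -0.003]
force: [-6.0, -4.0, 10.5]
gripper_width: 0.0321
grip_force: 6.0
[-0.1021 -0.0006 -0.014 ] [-7.2 -0.9 10.5]
```

The drag is mostly fingertip friction, and with less downforce the tray slides. I'll continue at about 10 N down.

```bash
python3 -m jog '-0.4 0 0 0 0 0; -0.8 0 0 0 0 0; -1.2 0 0 0 0 0; -1.6 0 0 0 0 0; -2 0 0 0 0 0; -2.4 0 0 0 0 0; -2.4 0 0 0 0 0' | grep -E "rot|width"
python3 -c "from h import *;rep()"
```

```text
tcp_rot: [-0.23, 0.973, -0.001, -0.003]
gripper_width: 0.032
[-0.0778 -0.0004 -0.0141] [-5.9 -1.1 11. ]
```

```bash
python3 -m jog '-0.4 0 0 0 0 0; -0.8 0 0 0 0 0; -1.2 0 0 0 0 0; -1.6 0 0 0 0 0; -2 0 0 0 0 0; -2.4 0 0 0 0 0; -2.8 0 0 0 0 0; -3.2 0 0 0 0 0; -3.6 0 0 0 0 0; -4 0 0 0 0 0' | grep -E "rot|width"
python3 - <<'E'
from h import *
import cv2
rep()
a=get_image("scene")[180:380,270:470,::-1]
cv2.imwrite("pics/s5.png",cv2.resize(a,None,fx=3,fy=3,interpolation=cv2.INTER_CUBIC))
E
```

```text
tcp_rot: [-0.23, 0.973, -0.002, -0.004]
gripper_width: 0.0321
[-0.0385 -0.0003 -0.0141] [-6.6  0.2 11.5]
```

View pics/s5.png

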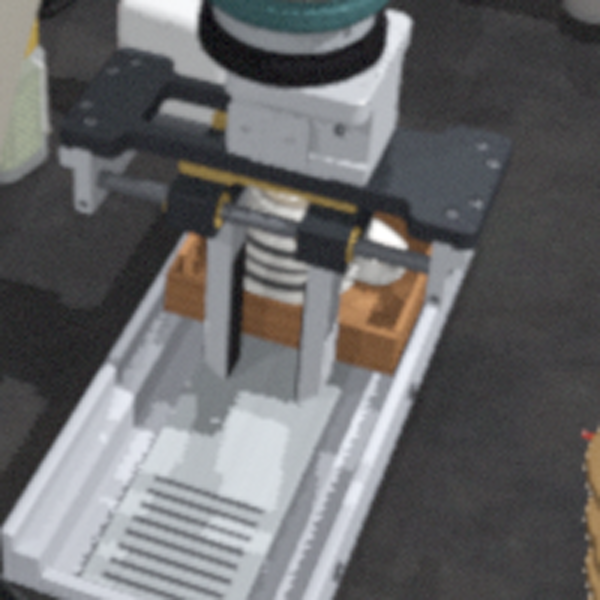

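The tray is travelling squarely with the cup upright (crop 275,270) and the bar down. Before going on, I'll check the gripper wing's clearance to the timer and jar.

```bash
python3 - <<'E'
from h import *
q=np.load("q.npy");c=camera_model("top")
for n,p,z in(("timer near",(314,178),.076),("timer low",(312,196),.05),("jar",(284,243),.096)):
    d=c["R"].T@np.linalg.solve(c["camera_matrix"],[*p,1]);o=-c["R"].T@c["t"]
    X=o+d*(z-o[2])/d[2]; print(n,(rz(q[2]).T@(X-[q[0],q[1],0])).round(3))
E
```

```text
timer near [0.131 0.08  0.076]
timer low [0.11  0.094 0.05 ]
jar [0.059 0.164 0.096]
```

The timer and jar are clear. Next comes the final stretch.

```bash
python3 -m jog '-0.4 0 0 0 0 0; -0.8 0 0 0 0 0; -1.2 0 0 0 0 0; -1.6 0 0 0 0 0; -2 0 0 0 0 0; -2.4 0 0 0 0 0; -2.8 0 0 0 0 0; -3.2 0 0 0 0 0; -3.6 0 0 0 0 0; -4 0 0 0 0 0' | grep -E "rot|width"
python3 -c "from h import *;rep()"
python3 -m jog '-0.2 0 0 0 0 0; -0.4 0 0 0 0 0; -0.5 0 0 0 0 0; -0.5 0 0 0 0 0' | grep -E "time"
python3 -c "from h import *;rep()"
```

```text
tcp_rot: [-0.23, 0.973, -0.001, -0.004]
gripper_width: 0.0324
[ 0.0018 -0.0002 -0.014 ] [-7.2 -0.3 12.1]
time_s: 9.85
[ 0.0064 -0.0001 -0.0141] [-8.   0.5 11.3]
```

```bash
python3 -m jog '-0.1 0 0 0 0 0; -0.2 0 0 0 0 0; -0.3 0 0 0 0 0; -0.3 0 0 0 0 0' | grep -E "time"
python3 -c "from h import *;rep()"
```

```text
time_s: 10.25
[ 0.0063 -0.0002 -0.014 ] [-14.9   0.4  18.1]
```

The force jumped without motion, so the tray is at the end stop. I'll back off and lift.

```bash
python3 -m jog '0.5 0 0 0 0 0; 0.9 0 0 0 0 0; 1.3 0 0 0 0 0; 1.4 0 0 0 0 0; 1.4 0 -0.5 0 0 0; 1.4 0 -1 0 0 0; 1.4 0 -1.7 0 0 0; 1.4 0 -3 0 0 0; 1.4 0 -5 0 0 0; 1.4 0 -8 0 0 0' | grep -E "time"
python3 -c "from h import *;rep()"
python3 -m jog '2 0 -4 0 0 0; 4 0 -8 0 0 0; 8 0 -10 0 0 0; 12 0 -10 0 0 0; 16 0 -10 0 0 0; 16 0 -10 0 0 0;16 0 -10 0 0 0;16 0 -10 0 0 0'
python3 - <<'E'
from h import *
import cv2
a=get_image("scene")[190:400,260:450,::-1];b=get_image("top")[140:360,310:500,::-1]
f=lambda i:cv2.resize(i,(399,462),interpolation=cv2.INTER_CUBIC)
cv2.imwrite("pics/end.png",np.hstack([f(a),f(b)]))
E
```

```text
time_s: 11.25
[-0.0024 -0.0001  0.0656] [0.6 0.  0.1]
time_s: 12.05
position: [0.3919, 0.2433, 0.1665]
tcp_rot: [-0.23, 0.973, 0.0, 0.001]
force: [-0.3, 0.5, 0.3]
gripper_width: 0.0321
grip_force: 0.0
```

View pics/end.png

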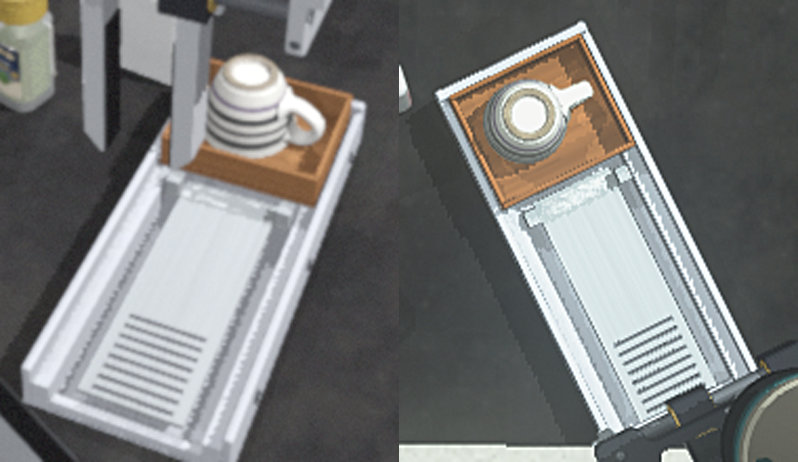

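The tray is against the end stop with the cup upright in it. The studs are up behind it, at right-hand view (530,215) and (622,172), and the robot is clear.

```bash
python3 -c "from station import *;print(finish_job())"
```

```text
the job is handed in; nothing more can be done
None
```

I pushed the tray over the held-down studs to the end stop, let the studs spring up behind it with the cup still standing, and handed the job in at about 12 s; no verdict was returned.

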